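# Find the key that still snaps and weigh it down

## Robot

A 6-joint arm with a two-finger parallel gripper is mounted at the origin on the work surface. World frame = base frame: x ahead of the robot, y to its left, z up, the work surface at z = 0. Lengths are in m, angles in rad, forces in N, time in s.
With the tool pointing down it reaches from about 0.275 to 0.75 m from the base axis. Payload 10.2 kg.
Tool frame: the origin (TCP) lies at the very end of the fingers, on their centre line; the grasp point (between the pads) lies 19 mm behind it; z points along the fingers, y is the line along which they close (so a half turn about z gives the same grasp; the last joint's range is limited). The gripper opens to 85 mm and grips with 20 to 120 N. Pads are 22 mm wide; open, the fingers measure 114 mm over their backs; the gripper's body (76 mm by 85 mm) begins 54 mm behind the grasp point. The pads swing forward as they close: fully open they stand 13 mm farther back than shut.
Start: joints at [-1.408, 0.313, 1.498, -0, 1.331, -0.223], TCP at [0.198, -0.486, 0.231] pointing down, gripper open.
Joint ranges: [-2.94, 2.94], [-0.97, 2.17], [0.19, 2.56], [-1.23, 4.37], [0.02, 3.11], [-2.88, 2.88]. Speed limits (rad/s): [2.39, 2.39, 3.01, 3.14, 3.14, 3.14].

## Interface

Orientations are given as a rotation vector (axis times angle).
In Python, from plant import arm, eyes gives the robot as it stands.
- The arm moves only by the shell command python3 -m creep 'ROWS' [OPENING]. ROWS is JSON, a list of rows, each a list of 2 entries, a list of its own where there are three numbers: the shift along the tool's x, y, z as a fraction of full scale, then the turn, a rotation vector about the tool's x, y, z as a fraction of full scale. In form: [[[x, y, z], [rx, ry, rz]], ...]. A call has 1 to 5 rows; each row is the pose to reach, as a shift and turn from the pose commanded when the call began, along the tool's axes at that moment, turning the shorter way round; what a row does not reach only later rows make up. Full scale, the value 1, is 30 cm for a shift and 2 pi rad for a turn. A row lasts 1/8 s, in which the tool goes at most 62.5 mm and 10.7 degrees, less where a joint would pass 70% of its speed; a pose out of reach is approached as far as the arm can. A call with a number of a shift or a turn outside -1 to 1 is refused whole. A call with a gripper value outside its range is refused whole. OPENING is the closure in counts, from 0 (fully open) to 255 (shut), set as the call begins (- or left out, the last holds). The fingers move at their own pace and stop on an object; the grip force is fixed at half the most. Time passes only in rows, so rows that repeat a pose let the fingers close. It gives the time, the measured TCP pose, the force, the opening and the grip force at its end, in the units of the state.
- arm.read_state(): the state, without advancing time (a new reading comes with each control period).
- eyes.capture(name): name is "scene" or "top" or "wrist"; returns a dict with "frame" (480x640x3 uint8, blue, green, red), "fx", "fy", "cx", "cy" (pixels), "origin" and "orientation" of the camera in the world; the wrist camera has in their place "tool_from_camera" (4x4, takes a point from camera to tool coordinates, whose origin is the TCP and whose axes are the flange's). Camera axes: x right, y up, looking along -z (the intrinsics and any distortion apply to the point x, -y, -z); pixel columns grow to the right and rows downward; lengths in m; the calibration is good to about 2 mm. A picture is of the moment at which its call begins: read the wrist's pose just before it. There is no depth.
- arm.sign_off(): hands the job in; it is judged then, once.
The state is a dict: "clock": time; "q": joint angles; "qvel": joint speeds; "tau": joint torques, N m; "position": TCP position; "ee_rot": TCP orientation; "ft_force": force on the tool from outside, world axes, zero at the start; "moment": the same for the moment, N m; "gripper_width": opening from 0.0 (shut) to 1.0 (fully open); "gripper_force": force on a finger pad.
Only numpy, scipy, OpenCV 4.12 (cv2) and the standard library are available. Lean on these libraries where they do the work, as an engineer would, in place of code of your own. Each camera call takes 0.05 s, during which the arm holds its last target. There are 200 camera calls.

## Task

Two of the three red keys on the puppet's control box have gone soft: with bare fingertips press them slowly, one after another, until you find the one that snaps through under your finger, never driving a key down to its stop. Then set the brass weight on that key with its bore over the key and push gently until it snaps again, so that the weight alone keeps the key switched on; let go. Once the weight has been picked up leave the soft keys alone, and leave everything else on the table where it is.

Things in the scene. Friction and masses are not known exactly. Their poses are not given: they have to be found in the camera images.
- panel: the puppet's control box, a fixed grey box 120 mm (x) by 260 mm (y) by 45 mm high, black top sheet; it does not move when pushed. Origin: centre of its underside; its y axis runs along the row of keys.
- weight_center (a point): brass hold-down weight, upright cylinder 40 mm across, 34 mm high, 0.28 to 0.38 kg, loose on the table; point at its centre, half-way up. A blind bore in its underside, 28 mm across, 8 mm deep, goes over a key. Resting, it is too light to carry the snapping key over its 6 N, but holds it about 7 mm down once pushed past 5 mm.
- place_1 (a point): centre of key place 1 of 3 on the box (numbered from the box's -y end, 75 mm apart), at the height of the box's top sheet, 45 mm above the table. A red round key 24 mm across stands here, its flat top 23 to 27 mm above this point when up (each differs); it sinks straight down and springs back.
- place_2 (a point): centre of key place 2 of 3 on the box (numbered from the box's -y end, 75 mm apart), at the height of the box's top sheet, 45 mm above the table. A red round key 24 mm across stands here, its flat top 23 to 27 mm above this point when up (each differs); it sinks straight down and springs back.
- place_3 (a point): centre of key place 3 of 3 on the box (numbered from the box's -y end, 75 mm apart), at the height of the box's top sheet, 45 mm above the table. A red round key 24 mm across stands here, its flat top 23 to 27 mm above this point when up (each differs); it sinks straight down and springs back.
- key_a (a joint): travel of one of the red keys (m), 0 = up, 0.010 = hard stop. Which key stands at which place changes. All yield from about 1.2 N. Two are worn soft: their push only ever grows, to between 6 and 9 N at 7 mm. One snaps: its push grows to 6 N at 2.2 mm down, falls away to 0.9 N at 5.8 mm, then grows again, 5.6 N at 8 mm and 9 N at 9 mm.
- key_b (a joint): travel of one of the red keys (m), 0 = up, 0.010 = hard stop. Which key stands at which place changes. All yield from about 1.2 N. Two are worn soft: their push only ever grows, to between 6 and 9 N at 7 mm. One snaps: its push grows to 6 N at 2.2 mm down, falls away to 0.9 N at 5.8 mm, then grows again, 5.6 N at 8 mm and 9 N at 9 mm.
- key_c (a joint): travel of one of the red keys (m), 0 = up, 0.010 = hard stop. Which key stands at which place changes. All yield from about 1.2 N. Two are worn soft: their push only ever grows, to between 6 and 9 N at 7 mm. One snaps: its push grows to 6 N at 2.2 mm down, falls away to 0.9 N at 5.8 mm, then grows again, 5.6 N at 8 mm and 9 N at 9 mm.
- spool_mid (a point): bystander: turned wooden thread spool without thread, 42 mm across, 40 mm high; point at mid height
- glue_mid (a point): bystander: white glue bottle with red cap, 40 mm across, 120 mm high; point at mid height
- jar_mid (a point): bystander: amber jar with black lid, 64 mm across, 75 mm high; point at mid height
- bowl_mid (a point): bystander: white bowl, 120 mm across, 50 mm high; point at mid height
- driver_mid (a point): bystander: screwdriver lying flat; point near its middle
- brush_mid (a point): bystander: brush lying flat; point near its middle

How it is judged:
By the outcome, as a careful person would: the job done as asked, in the order asked, and still so for the second after the job is handed in, with the robot touching nothing.
It also fails if it takes over 72 s, if anything falls off the work surface, if the arm or the gripper's body presses on something with over 40 N, if the wrist force passes 120 N, or if a joint passes its speed limit or range.

## Working session

There is one attempt and no reset: what is moved stays moved. The work goes in short steps, Python scripts to look and compute and a shell command to move; the robot and the scene stay as the last step left them, time stands still between calls to the robot, and variables do not carry over. Pictures are saved under pics/ and viewed, at most 10 in all, crops included, and the job is handed in when it is done.

```bash
ls; mkdir -p pics
cat > h.py <<'E'
import numpy as np, cv2
from scipy.spatial.transform import Rotation as R
from plant import arm, eyes
def rot(o):
    o=np.array(o,float)
    return o if o.shape==(3,3) else (R.from_rotvec(o).as_matrix() if o.size==3 else R.from_quat(o).as_matrix())
def cap(n):
    s=arm.read_state(); c=eyes.capture(n)
    if n=='wrist':
        T=np.array(c['tool_from_camera']); Rt=rot(s['ee_rot'])
        c['R']=Rt@T[:3,:3]; c['o']=np.array(s['position'])+Rt@T[:3,3]
    else: c['R']=rot(c['orientation']); c['o']=np.array(c['origin'])
    return c
def ray(c,u,v):
    d=np.array([(u-c['cx'])/c['fx'],-(v-c['cy'])/c['fy'],-1]); return c['R']@d
def onz(c,u,v,z):
    d=ray(c,u,v); return c['o']+d*(z-c['o'][2])/d[2]
def tri(cs,uvs):
    A=np.zeros((3,3));b=np.zeros(3)
    for c,p in zip(cs,uvs):
        d=ray(c,*p);d/=np.linalg.norm(d);M=np.eye(3)-np.outer(d,d);A+=M;b+=M@c['o']
    return np.linalg.solve(A,b)
E
python3 - <<'E'
from h import *
print(arm.read_state())
for n in ('scene','top','wrist'):
    c=cap(n); cv2.imwrite(f'pics/{n}0.png',c['frame']); print(n,{k:v for k,v in c.items() if k!='frame'})
E
```

```text
pics
{'clock': 0.0, 'q': array([-1.40840264e+00,  3.13446754e-01,  1.49850125e+00,  1.59149832e-05,
        1.33102335e+00, -2.23399022e-01]), 'qvel': array([ 1.68180161e-05, -1.04890039e-04, -1.78928684e-03, -5.43165722e-05,
        7.39085396e-04, -4.58754117e-04]), 'tau': array([ 1.02904232e-03, -4.12262177e+01, -2.59742332e+01, -1.04283556e-04,
        4.16847717e-03, -8.66050186e-06]), 'position': array([ 0.19749968, -0.48612586,  0.2307126 ]), 'ee_rot': array([-3.08197499e+00, -6.01980702e-01, -9.02774667e-05]), 'ft_force': array([-0.71698881,  0.71905053,  0.16546415]), 'moment': array([-0.04604832, -0.04084397,  0.05268505]), 'gripper_force': 0.0, 'gripper_width': 0.9966783336311884}
scene {'fx': 595.7327682689928, 'fy': 595.7327682689928, 'cx': 329.58004510730063, 'cy': 240.70507730376542, 'origin': array([1.19743306, 0.26930803, 1.10202394]), 'orientation': array([0.35041548, 0.51973916, 1.85397729]), 'R': array([[-0.33260887, -0.81205306,  0.47952182],
       [ 0.94298228, -0.27964838,  0.18050263],
       [-0.01248021,  0.51221735,  0.85876518]]), 'o': array([1.19743306, 
[... 459 characters left out ...]
': 356.6824685605336, 'fy': 356.6824685605336, 'cx': 323.13162138205723, 'cy': 234.45851595562368, 'tool_from_camera': array([[ 4.44005184e-04,  9.64667334e-01,  2.63470563e-01,
         6.74883823e-02],
       [ 9.99998221e-01,  5.47380583e-05, -1.88563157e-03,
         9.30530915e-04],
       [-1.83342904e-03,  2.63470932e-01, -9.64665593e-01,
        -1.42831687e-01],
       [ 0.00000000e+00,  0.00000000e+00,  0.00000000e+00,
         1.00000000e+00]]), 'R': array([[ 3.76729941e-01,  8.93722665e-01,  2.43586433e-01],
       [-9.26322870e-01,  3.63272166e-01,  9.97961625e-02],
       [ 7.01920847e-04, -2.63235886e-01,  9.64731245e-01]]), 'o': array([ 0.26041315, -0.46180732,  0.37363854])}
```

View pics/top0.png

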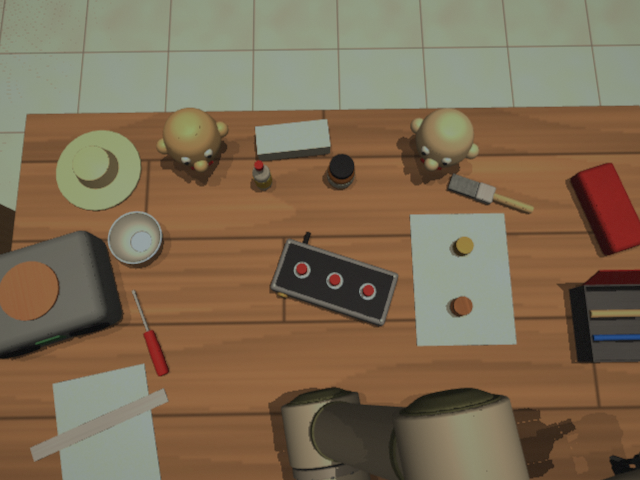

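View pics/scene0.png

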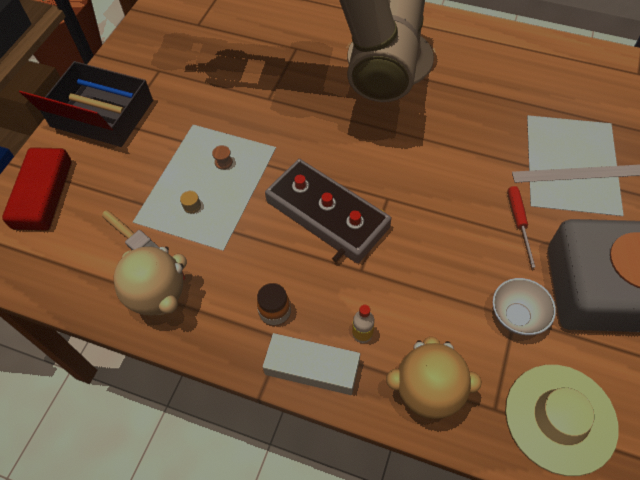

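The top view shows the keys at about (302,269), (335,280) and (368,291). The brass weight is at (464,245) and the wooden spool at (461,306). In the scene view the keys are at (300,182), (326,199) and (355,218), and the weight is at (190,202).

Run:
```python
from h import *
T=cap('top');S=cap('scene')
def reds(c,pts,hlo,hhi,r=18):
    hsv=cv2.cvtColor(c['frame'],cv2.COLOR_BGR2HSV);out=[]
    for u,v in pts:
        m=(((hsv[...,0]<=hhi)&(hsv[...,0]>=hlo))|((hlo==0)&(hsv[...,0]>172)))&(hsv[...,1]>140)&(hsv[...,2]>70)
        k=np.zeros(m.shape,bool);k[v-r:v+r,u-r:u+r]=1
        n,l,st,ce=cv2.connectedComponentsWithStats((m&k).astype(np.uint8))
        i=1+np.argmax(st[1:,4]);print(st[i]);out.append(ce[i])
    return out
kt=reds(T,[(302,269),(335,280),(368,291)],0,6)
ks=reds(S,[(355,218),(326,199),(300,182)],0,6)
for a,b in zip(kt,ks): print('key',tri([T,S],[a,b]),a,b)
wt=reds(T,[(464,245)],17,30);ws=reds(S,[(190,202)],17,30)
print('w',wt,ws,tri([T,S],[wt[0],ws[0]]))
big=[cv2.resize(c['frame'][v-60:v+60,u-60:u+60],(400,400),interpolation=2) for c,u,v in((T,335,280),(S,326,205),(T,464,270),(S,205,180))]
cv2.imwrite('pics/c1.png',cv2.resize(np.vstack([np.hstack(big[:2]),np.hstack(big[2:])]),(600,600)))
```

```text
[297 264  10  10  87]
[330 275  10  10  87]
[363 285  11  11  89]
[349 210  12  11 100]
[321 192  12  11  97]
[294 174  12  10  90]
key [0.54458291 0.08037074 0.06757322] [301.44827586 268.52873563] [354.73 215.1 ]
key [0.51995839 0.00965179 0.06692568] [334.44827586 279.47126437] [326.41237113 196.95876289]
key [ 0.49565657 -0.06091607  0.06939389] [367.91011236 290.12359551] [299.28888889 178.8       ]
[456 237  17  17 218]
[181 191  17  15 192]
w [array([463.99082569, 245.05504587])] [array([188.80729167, 198.30208333])] [ 0.59806082 -0.28357312  0.03146746]
```

View pics/c1.png

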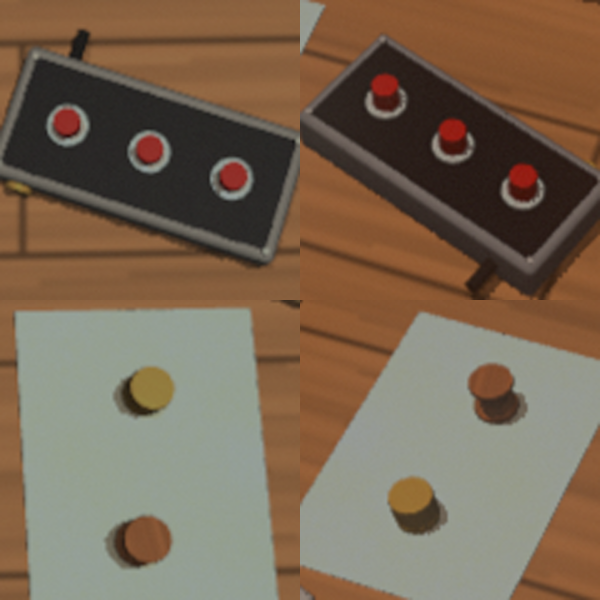

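Next I close the fingers, turn so the tool axes line up with the box, and move towards place 1.

```bash
python3 -m creep '[[[0.73,-0.47,0],[0,0,-0.136]],[[0.73,-0.47,0],[0,0,-0.136]],[[0.73,-0.47,0],[0,0,-0.136]],[[0.73,-0.47,0],[0,0,-0.136]],[[0.73,-0.47,0],[0,0,-0.136]]]' 255
cat > go.py <<'E'
# print shift (fractions) in tool axes to reach a world point, and turn for tool-y angle -19.1 deg
import sys; from h import *
s=arm.read_state();M=rot(s['ee_rot']);p=np.array(s['position'])
d=M.T@(np.array([float(x) for x in sys.argv[1:4]])-p)
t=M.T@[.945,-.327,0]
print('t',s['clock'],'pos',p.round(4),'shift',(d/.3).round(4),'turn',(np.arctan2(-t[0],t[1])/2/np.pi).round(4),'F',np.round(s['ft_force'],2),'tilt',M[:,2].round(4),'w',s['gripper_width'],s['gripper_force'])
E
python3 go.py .4957 -.0609 .13
```

```text
clock: 0.88
position: [0.3488, -0.2706, 0.2315]
ee_rot: [2.549, 1.837, 0.001]
ft_force: [-0.3, -0.0, 0.2]
gripper_width: 0.004
gripper_force: 0.0
t 0.875 pos [ 0.3488 -0.2706  0.2315] shift [0.818  0.2433 0.3385] turn 0.0018 F [-0.35 -0.03  0.21] tilt [ 3.e-04  1.e-04 -1.e+00] w 0.0037708288121542956 0.0
```

```bash
python3 -m creep '[[[0.818,0.243,0.2],[0,0,0]],[[0.818,0.243,0.34],[0,0,0]],[[0.818,0.243,0.34],[0,0,0]],[[0.818,0.243,0.34],[0,0,0]],[[0.818,0.243,0.34],[0,0,0.002]]]'
python3 -m creep '[[[0,0,0],[0,0,0]],[[0,0,0],[0,0,0]]]'
python3 - <<'E'
from h import *
c=cap('wrist');cv2.imwrite('pics/w1.png',c['frame'])
hsv=cv2.cvtColor(c['frame'],cv2.COLOR_BGR2HSV)
m=(((hsv[...,0]<=6)|(hsv[...,0]>172))&(hsv[...,1]>140)&(hsv[...,2]>70)).astype(np.uint8)
n,l,st,ce=cv2.connectedComponentsWithStats(m)
for i in range(1,n):
    if st[i,4]>150: print(st[i],ce[i],onz(c,*ce[i],.07))
E
python3 go.py .4957 -.0609 .08
```

```text
clock: 1.5
position: [0.4964, -0.0623, 0.1278]
ee_rot: [-2.564, -1.812, 0.001]
ft_force: [-0.1, -0.6, 0.6]
gripper_width: 0.001
gripper_force: 0.0
clock: 1.75
position: [0.4958, -0.0656, 0.1297]
ee_rot: [2.568, 1.809, 0.0]
ft_force: [-0.1, 0.3, -0.1]
gripper_width: -0.003
gripper_force: 0.0
[ 299   89   43   46 1489] [320.16252518 111.78979181] [0.52245736 0.0091011  0.07      ]
[ 302  218   40   46 1374] [321.67103348 241.36826783] [ 0.4987122  -0.05960056  0.07      ]
t 1.8 pos [ 0.4958 -0.0658  0.1298] shift [ 0.0154 -0.006   0.1661] turn -0.0017 F [ 0.3   0.05 -1.63] tilt [ 7.e-04 -4.e-04 -1.e+00] w -0.0005858394384228023 0.0
```

View pics/w1.png

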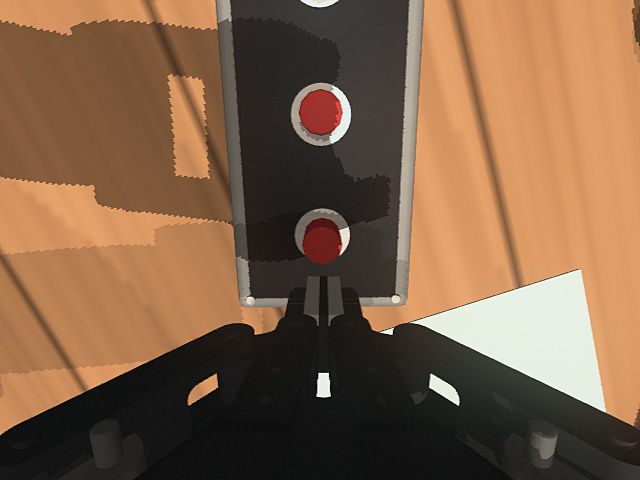

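The wrist view shows the place 1 key at (322,241) and the place 2 key at (320,112). The closed fingers are just short of key 1, near (323,285). I'll centre over key 1 and go down to just above it.

```bash
python3 -m creep '[[[0.019,-0.002,0.06],[0,0,-0.0017]],[[0.019,-0.002,0.12],[0,0,-0.0017]],[[0.019,-0.002,0.18],[0,0,-0.0017]],[[0.019,-0.002,0.18],[0,0,-0.0017]],[[0.019,-0.002,0.18],[0,0,-0.0017]]]'
python3 go.py .4972 -.0602 .07
python3 -m creep '[[[0,0,0.0033],[0,0,0]],[[0,0,0.0067],[0,0,0]],[[0,0,0.0067],[0,0,0]]]'
python3 go.py .4972 -.0602 .07
```

```text
clock: 2.42
position: [0.4976, -0.06, 0.0763]
ee_rot: [2.558, 1.822, 0.001]
ft_force: [0.1, 0.7, 0.0]
gripper_width: -0.001
gripper_force: 0.0
t 2.425 pos [ 0.4976 -0.06    0.0763] shift [-0.0011 -0.0012  0.0209] turn -0.0 F [0.06 0.69 0.01] tilt [ 1.4e-03 -5.0e-04 -1.0e+00] w -0.0005960279211367446 0.0
clock: 2.8
position: [0.4974, -0.0593, 0.0734]
ee_rot: [2.558, 1.823, 0.0]
ft_force: [1.0, 0.2, 0.6]
gripper_width: -0.001
gripper_force: 0.0
t 2.8 pos [ 0.4974 -0.0593  0.0734] shift [-0.0029  0.0004  0.0113] turn 0.0001 F [1.03 0.17 0.56] tilt [ 1.e-04 -0.e+00 -1.e+00] w -0.000524763586715919 0.0
```

```bash
f(){ grep -E 'position|ft_force' | tr '\n' ' '; echo; }
python3 -m creep '[[[0,0,0.0017],[0,0,0]],[[0,0,0.0033],[0,0,0]],[[0,0,0.0033],[0,0,0]]]'|f
python3 -m creep '[[[0,0,0.0017],[0,0,0]],[[0,0,0.0033],[0,0,0]],[[0,0,0.0033],[0,0,0]]]'|f
python3 -m creep '[[[0,0,0.0017],[0,0,0]],[[0,0,0.0033],[0,0,0]],[[0,0,0.0033],[0,0,0]]]'|f
python3 -m creep '[[[0,0,0.0017],[0,0,0]],[[0,0,0.0033],[0,0,0]],[[0,0,0.0033],[0,0,0]]]'|f
python3 -m creep '[[[0,0,0.0017],[0,0,0]],[[0,0,0.0033],[0,0,0]],[[0,0,0.0033],[0,0,0]]]'|f
python3 -m creep '[[[0,0,0.0017],[0,0,0]],[[0,0,0.0033],[0,0,0]],[[0,0,0.0033],[0,0,0]]]'|f
```

```text
position: [0.4973, -0.0593, 0.0722] ft_force: [-0.0, 0.4, 0.5] 
position: [0.4973, -0.0593, 0.0713] ft_force: [-0.4, -1.1, -0.3] 
position: [0.4974, -0.0594, 0.0704] ft_force: [-0.5, 0.6, 2.7] 
position: [0.4974, -0.0594, 0.0695] ft_force: [-1.5, 0.6, 4.5] 
position: [0.4974, -0.0594, 0.0685] ft_force: [-2.4, 0.4, 5.8] 
position: [0.4974, -0.0593, 0.0674] ft_force: [-0.6, 1.0, 4.0]
```

```bash
f(){ grep -E 'position|ft_force' | tr '\n' ' '; echo; }
python3 -m creep '[[[0,0,0.0017],[0,0,0]],[[0,0,0.0033],[0,0,0]],[[0,0,0.0033],[0,0,0]]]'|f
python3 -m creep '[[[0,0,0.0017],[0,0,0]],[[0,0,0.0033],[0,0,0]],[[0,0,0.0033],[0,0,0]]]'|f
python3 go.py .598 -.2836 .07
```

```text
position: [0.4974, -0.0594, 0.0662] ft_force: [0.7, -0.2, 1.2] 
position: [0.4973, -0.0593, 0.0652] ft_force: [0.3, -0.5, 0.9] 
t 5.8 pos [ 0.4973 -0.0593  0.0652] shift [-0.5972  0.5613 -0.016 ] turn 0.0001 F [ 0.32 -0.55  0.91] tilt [-1.e-04  1.e-04 -1.e+00] w -0.0009515658885304724 0.32900960999540985
```

The place 1 key snapped: the force rose to 5.8 N, then fell to 0.9 N at about 5.7 mm down. Contact was at z≈0.071. I'll back off, open the fingers and go over the weight.

```bash
python3 -m creep '[[[0,0,-0.05],[0,0,0]],[[0,0,-0.2],[0,0,0]],[[-0.2,0.16,-0.3],[0,0,0]],[[-0.4,0.32,-0.3],[0,0,0]],[[-0.6,0.48,-0.3],[0,0,0]]]' | head -2
python3 -m creep '[[[-0.1,0.08,0],[0,0,0]],[[-0.1,0.08,0],[0,0,0]],[[-0.1,0.08,0],[0,0,0]],[[-0.1,0.08,0],[0,0,0]],[[-0.1,0.08,0],[0,0,0]]]' 0
python3 - <<'E'
from h import *
c=cap('wrist');cv2.imwrite('pics/w2.png',c['frame'])
hsv=cv2.cvtColor(c['frame'],cv2.COLOR_BGR2HSV)
m=((hsv[...,0]>=17)&(hsv[...,0]<=30)&(hsv[...,1]>120)&(hsv[...,2]>60)).astype(np.uint8)
n,l,st,ce=cv2.connectedComponentsWithStats(m)
for i in range(1,n):
    if st[i,4]>300: print(st[i],ce[i],onz(c,*ce[i],.034),c['frame'][int(ce[i][1]),int(ce[i][0])])
E
python3 go.py .598 -.2836 .02
```

```text
clock: 6.42
position: [0.5594, -0.2336, 0.1561]
clock: 7.05
position: [0.5717, -0.2672, 0.1547]
ee_rot: [2.557, 1.824, 0.0]
ft_force: [0.0, -0.2, -0.9]
gripper_width: 1.0
gripper_force: 0.0
[ 338  212   51   48 1936] [363.36415289 235.42407025] [ 0.60028857 -0.28405815  0.034     ] [ 82 143 182]
t 7.1 pos [ 0.5717 -0.2673  0.1546] shift [-0.0227  0.1005  0.4487] turn 0.0002 F [0.41 0.14 0.83] tilt [ 1.e-04 -1.e-04 -1.e+00] w 0.998276590652829 0.0
```

View pics/w2.png

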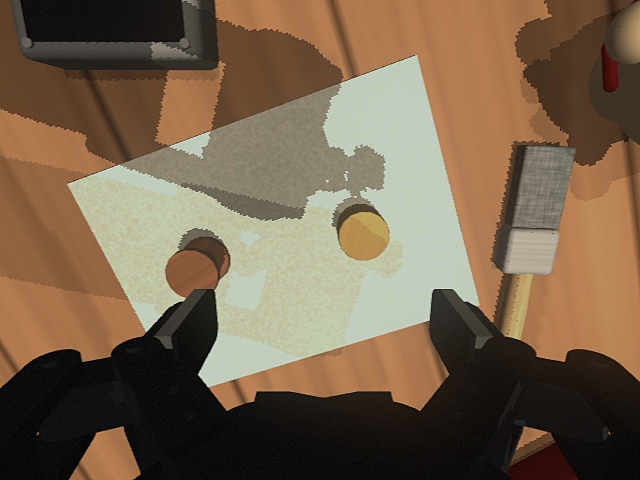

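The wrist view shows the weight at (363,235) and the spool at (192,272), clear of where the fingers will come down. The brush is far to the right. I'll descend and grasp.

```bash
python3 -m creep '[[[-0.022,0.106,0],[0,0,0]],[[-0.022,0.106,0.15],[0,0,0]],[[-0.022,0.106,0.3],[0,0,0]],[[-0.022,0.106,0.3],[0,0,0]],[[-0.022,0.106,0.3],[0,0,0]]]'
python3 - <<'E'
from h import *
c=cap('wrist');cv2.imwrite('pics/w3.png',c['frame'])
hsv=cv2.cvtColor(c['frame'],cv2.COLOR_BGR2HSV)
m=((hsv[...,0]>=17)&(hsv[...,0]<=30)&(hsv[...,1]>120)&(hsv[...,2]>60)).astype(np.uint8)
n,l,st,ce=cv2.connectedComponentsWithStats(m)
for i in range(1,n):
    if st[i,4]>300: print(st[i],ce[i],onz(c,*ce[i],.034))
E
python3 go.py .5995 -.284 .003
```

```text
clock: 7.72
position: [0.6005, -0.2849, 0.0665]
ee_rot: [2.556, 1.822, 0.002]
ft_force: [0.6, -0.1, 0.6]
gripper_width: 1.001
gripper_force: 0.0
[ 283  218   74   84 4096] [318.75244141 263.64672852] [ 0.60063529 -0.2823552   0.034     ]
t 7.775 pos [ 0.6006 -0.2851  0.0669] shift [ 0.0027 -0.0055  0.2131] turn 0.0001 F [ 0.08 -0.23  0.23] tilt [ 0.0032 -0.0023 -1.    ] w 0.9970668383572492 0.0
```

View pics/w3.png

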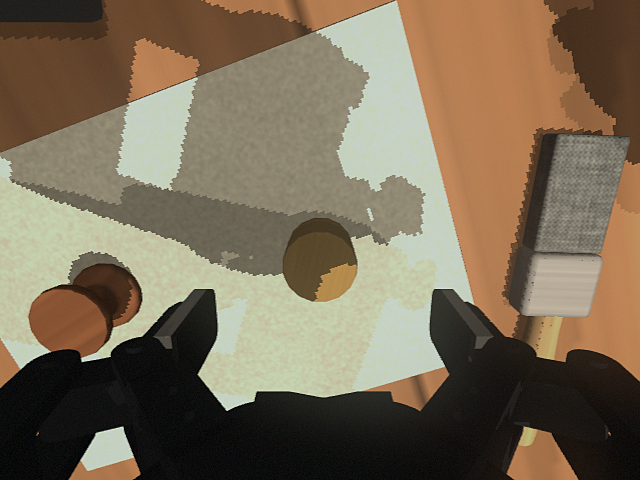

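The weight sits midway between the pads at (320,266), with clear table all round it. I'll descend and close.

```bash
python3 -m creep '[[[0.005,-0.004,0.1],[0,0,0]],[[0.005,-0.004,0.18],[0,0,0]],[[0.005,-0.004,0.212],[0,0,0]],[[0.005,-0.004,0.212],[0,0,0]],[[0.005,-0.004,0.212],[0,0,0]]]'
python3 -m creep '[[[0,0,0],[0,0,0]],[[0,0,0],[0,0,0]],[[0,0,0],[0,0,0]],[[0,0,0],[0,0,0]],[[0,0,0],[0,0,0]]]' 255
python3 go.py .5995 -.284 .003
```

```text
clock: 8.4
position: [0.5996, -0.2832, 0.0023]
ee_rot: [2.556, 1.822, 0.001]
ft_force: [0.2, 0.2, 0.3]
gripper_width: 1.001
gripper_force: 0.0
clock: 9.02
position: [0.5993, -0.283, 0.0013]
ee_rot: [2.557, 1.823, 0.001]
ft_force: [1.0, -0.4, 5.6]
gripper_width: 0.449
gripper_force: 60.7
t 9.025 pos [ 0.5993 -0.283   0.0013] shift [-0.0031  0.0017 -0.0058] turn 0.0001 F [ 1.03 -0.38  5.61] tilt [ 1.1e-03 -7.0e-04 -1.0e+00] w 0.4485112674514958 60.665942933410406
```

```bash
python3 -m creep '[[[0,0,-0.05],[0,0,0]],[[0,0,-0.2],[0,0,0]],[[0,0,-0.4],[0,0,0]],[[0,0,-0.45],[0,0,0]],[[0,0,-0.45],[0,0,0]]]'
python3 go.py .4972 -.0602 .13
```

```text
clock: 9.65
position: [0.5987, -0.2826, 0.1357]
ee_rot: [-2.558, -1.823, 0.0]
ft_force: [0.4, 0.8, -4.0]
gripper_width: 0.454
gripper_force: 61.6
t 9.65 pos [ 0.5987 -0.2826  0.1357] shift [ 0.5905 -0.5618  0.0192] turn 0.0001 F [ 0.41  0.81 -3.95] tilt [-1.e-04  0.e+00 -1.e+00] w 0.45386273455925225 61.56465511769056
```

```bash
python3 -m creep '[[[0.1,-0.14,0],[0,0,0]],[[0.2,-0.28,0],[0,0,0]],[[0.3,-0.42,0],[0,0,0]],[[0.4,-0.56,0],[0,0,0]],[[0.42,-0.562,0],[0,0,0]]]' | head -2
python3 -m creep '[[[0,0,0],[0,0,0]],[[0,0,0],[0,0,0]],[[0,0,0],[0,0,0]]]' | head -2
python3 - <<'E'
from h import *
c=cap('wrist');cv2.imwrite('pics/w4.png',c['frame'])
hsv=cv2.cvtColor(c['frame'],cv2.COLOR_BGR2HSV)
m=(((hsv[...,0]<=6)|(hsv[...,0]>172))&(hsv[...,1]>140)&(hsv[...,2]>50)).astype(np.uint8)
n,l,st,ce=cv2.connectedComponentsWithStats(m)
for i in range(1,n):
    if st[i,4]>150: print(st[i],ce[i],onz(c,*ce[i],.07))
m=((hsv[...,0]>=15)&(hsv[...,0]<=30)&(hsv[...,1]>120)&(hsv[...,2]>40)).astype(np.uint8)
n,l,st,ce=cv2.connectedComponentsWithStats(m)
for i in range(1,n):
    if st[i,4]>300: print('w',st[i],ce[i])
E
python3 go.py .4972 -.0602 .13
```

```text
clock: 10.28
position: [0.4777, -0.1057, 0.1336]
clock: 10.65
position: [0.4808, -0.1092, 0.1352]
[ 300    0   44   54 1945] [321.67095116  24.63856041] [0.52156922 0.00647688 0.07      ]
[ 302  144   40   43 1300] [321.63153846 165.11846154] [ 0.49794802 -0.06156304  0.07      ]
w [  267   255   113   131 11446] [322.90896383 322.06063254]
t 10.7 pos [ 0.4808 -0.1091  0.1353] shift [ 0.172  -0.0016  0.0178] turn 0.0 F [-0.26 -0.42 -3.68] tilt [-5.e-04  2.e-04 -1.e+00] w 0.45003583902444977 61.95825472008437
```

View pics/w4.png

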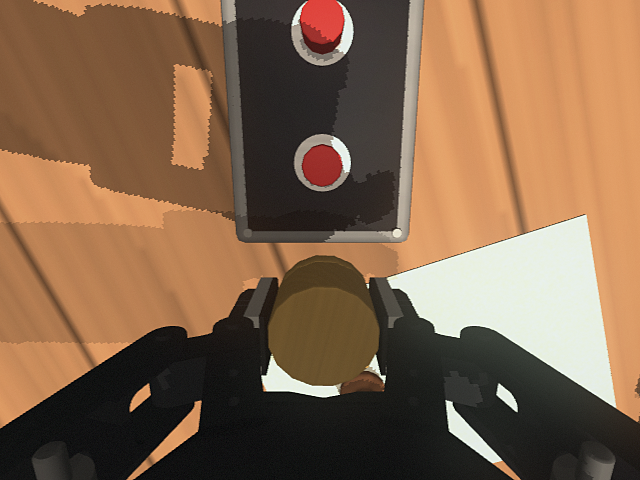

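The wrist view shows the gripped weight with its top disc spanning columns 267–380 and its rear edge at row ~385. Key 1 is at (322,165). I'll work out the weight's offset in the hand.

Run:
```python
from h import *
c=cap('wrist');s=arm.read_state();M=rot(s['ee_rot']);p=np.array(s['position'])
f=lambda u,v,z:(M.T@(onz(c,u,v,z)-p)*1000).round(2)
z=p[2]
print('rear top',f(323,385.5,z+.0327),'front bottom',f(323,255.5,z-.0013),'left/right',f(267,330,z+.0327),f(380,330,z+.0327))
print('key',f(321.6,165.3,.0709))
```

```text
rear top [-20.53   1.48 -32.7 ] front bottom [17.56  1.49  1.3 ] left/right [  1.97 -17.86 -32.69] [  1.97  21.16 -32.71]
key [50.53  0.73 64.51]
```

```bash
f(){ grep -E 'position|ft_force' | tr '\n' ' '; echo; }
python3 -m creep '[[[0.09,-0.0023,0],[0,0,0]],[[0.173,-0.0023,0.04],[0,0,0]],[[0.173,-0.0023,0.12],[0,0,0]],[[0.173,-0.0023,0.18],[0,0,0]],[[0.173,-0.0023,0.18],[0,0,0]]]'|f
python3 -m creep '[[[0,0,0.005],[0,0,0]],[[0,0,0.01],[0,0,0]],[[0,0,0.01],[0,0,0]],[[0,0,0.01],[0,0,0]]]'|f
python3 go.py .4972 -.0602 .07
python3 -m creep '[[[0,0,0.0033],[0,0,0]],[[0,0,0.0067],[0,0,0]],[[0,0,0.0067],[0,0,0]]]'|f
python3 -m creep '[[[0,0,0.0033],[0,0,0]],[[0,0,0.0067],[0,0,0]],[[0,0,0.0067],[0,0,0]]]'|f
python3 -m creep '[[[0,0,0.0033],[0,0,0]],[[0,0,0.0033],[0,0,0]],[[0,0,0.0033],[0,0,0]]]'|f
```

```text
position: [0.4964, -0.0593, 0.0807] ft_force: [-0.2, 0.7, -3.7] 
position: [0.497, -0.0594, 0.0789] ft_force: [0.0, 0.4, -3.9] 
t 11.875 pos [ 0.497  -0.0594  0.0789] shift [-0.0024  0.0014  0.0297] turn 0.0001 F [ 0.04  0.41 -3.89] tilt [ 3.e-04 -1.e-04 -1.e+00] w 0.4523049904133608 62.00232707429677
position: [0.4969, -0.0593, 0.0765] ft_force: [0.4, 0.3, -3.3] 
position: [0.4969, -0.0593, 0.0746] ft_force: [-0.6, 0.3, -2.6] 
position: [0.497, -0.0593, 0.0737] ft_force: [0.3, 0.7, -3.5]
```

```bash
f(){ grep -E 'position|ft_force' | tr '\n' ' '; echo; }
python3 -m creep '[[[0,0,0.0033],[0,0,0]],[[0,0,0.0033],[0,0,0]],[[0,0,0.0033],[0,0,0]]]'|f
python3 -m creep '[[[0,0,0.0033],[0,0,0]],[[0,0,0.0033],[0,0,0]],[[0,0,0.0033],[0,0,0]]]'|f
python3 -m creep '[[[0,0,0.0033],[0,0,0]],[[0,0,0.0033],[0,0,0]],[[0,0,0.0033],[0,0,0]]]'|f
```

```text
position: [0.4969, -0.0593, 0.0727] ft_force: [-1.0, 0.2, -3.7] 
position: [0.4969, -0.0593, 0.0717] ft_force: [0.1, -0.6, -3.9] 
position: [0.497, -0.0593, 0.0707] ft_force: [0.0, -0.1, -4.0]
```

```bash
f(){ grep -E 'position|ft_force' | tr '\n' ' '; echo; }
python3 -m creep '[[[0,0,0.0033],[0,0,0]],[[0,0,0.0033],[0,0,0]],[[0,0,0.0033],[0,0,0]]]'|f
python3 -m creep '[[[0,0,0.0033],[0,0,0]],[[0,0,0.0033],[0,0,0]],[[0,0,0.0033],[0,0,0]]]'|f
```

```text
position: [0.4969, -0.0593, 0.0697] ft_force: [0.6, 0.0, -3.6] 
position: [0.497, -0.0593, 0.0687] ft_force: [-0.2, 0.4, -3.5]
```

There is no contact well below key-top height, so the bore is over the key. I'll continue gently.

```bash
f(){ grep -E 'position|ft_force' | tr '\n' ' '; echo; }
python3 -m creep '[[[0,0,0.0067],[0,0,0]],[[0,0,0.0067],[0,0,0]],[[0,0,0.0067],[0,0,0]]]'|f
python3 -m creep '[[[0,0,0.0067],[0,0,0]],[[0,0,0.0067],[0,0,0]],[[0,0,0.0067],[0,0,0]]]'|f
python3 -m creep '[[[0,0,0.0033],[0,0,0]],[[0,0,0.0033],[0,0,0]],[[0,0,0.0033],[0,0,0]]]'|f
python3 -m creep '[[[0,0,0.0033],[0,0,0]],[[0,0,0.0033],[0,0,0]],[[0,0,0.0033],[0,0,0]]]'|f
python3 -m creep '[[[0,0,0.0033],[0,0,0]],[[0,0,0.0033],[0,0,0]],[[0,0,0.0033],[0,0,0]]]'|f
```

```text
position: [0.497, -0.0593, 0.0667] ft_force: [-0.1, 0.1, -3.0] 
position: [0.497, -0.0593, 0.0647] ft_force: [0.2, -0.2, -4.2] 
position: [0.497, -0.0594, 0.0638] ft_force: [-0.2, 0.3, -2.7] 
position: [0.4971, -0.0594, 0.0629] ft_force: [-1.4, 0.3, 0.8] 
position: [0.4971, -0.0594, 0.0618] ft_force: [-0.7, 0.7, 1.2]
```

Contact came at about 0.064, as predicted. I'll push on through the snap.

```bash
f(){ grep -E 'position|ft_force' | tr '\n' ' '; echo; }
python3 -m creep '[[[0,0,0.0033],[0,0,0]],[[0,0,0.0033],[0,0,0]],[[0,0,0.0033],[0,0,0]]]'|f
python3 -m creep '[[[0,0,0.0033],[0,0,0]],[[0,0,0.0033],[0,0,0]],[[0,0,0.0033],[0,0,0]]]'|f
python3 -m creep '[[[0,0,0.0033],[0,0,0]],[[0,0,0.0033],[0,0,0]],[[0,0,0.0033],[0,0,0]]]'|f
python3 -m creep '[[[0,0,0.0033],[0,0,0]],[[0,0,0.0033],[0,0,0]],[[0,0,0.0033],[0,0,0]]]'|f
```

```text
position: [0.497, -0.0594, 0.0608] ft_force: [-0.8, -0.4, 0.8] 
position: [0.4969, -0.0593, 0.0596] ft_force: [0.6, -0.3, -1.0] 
position: [0.4966, -0.0592, 0.0585] ft_force: [0.4, -0.5, -2.6] 
position: [0.4969, -0.0593, 0.0577] ft_force: [-0.4, 0.4, -3.1]
```

```bash
f(){ grep -E 'position|ft_force' | tr '\n' ' '; echo; }
python3 -m creep '[[[0,0,0.002],[0,0,0]],[[0,0,0.002],[0,0,0]],[[0,0,0.002],[0,0,0]]]'|f
python3 -m creep '[[[0,0,0],[0,0,0]],[[0,0,0],[0,0,0]],[[0,0,0],[0,0,0]],[[0,0,0],[0,0,0]]]'|f
```

```text
position: [0.497, -0.0593, 0.0572] ft_force: [-0.5, 0.8, -2.3] 
position: [0.497, -0.0593, 0.0572] ft_force: [-0.9, 0.6, -1.7]
```

```bash
python3 -m creep '[[[0,0,0],[0,0,0]],[[0,0,0],[0,0,0]],[[0,0,0],[0,0,0]],[[0,0,0],[0,0,0]]]' 90
python3 -m creep '[[[0,0,0],[0,0,0]],[[0,0,0],[0,0,0]],[[0,0,0],[0,0,0]]]' 20
python3 -m creep '[[[0,0,-0.03],[0,0,0]],[[0,0,-0.1],[0,0,0]],[[0,0,-0.2],[0,0,0]],[[0,0,-0.3],[0,0,0]],[[-0.15,0,-0.3],[0,0,0]]]'
python3 -m creep '[[[-0.15,0,0],[0,0,0]],[[-0.15,0,0],[0,0,0]],[[-0.15,0,0],[0,0,0]]]'
python3 - <<'E'
from h import *
c=cap('wrist');S=cap('scene')
cv2.imwrite('pics/end.png',np.hstack([cv2.resize(c['frame'],(400,300)),cv2.resize(S['frame'][140:260,246:406],(400,300),interpolation=2)]))
E
```

```text
clock: 19.62
position: [0.497, -0.0594, 0.0572]
ee_rot: [2.558, 1.823, 0.0]
ft_force: [0.3, -0.1, 0.3]
gripper_width: 0.644
gripper_force: 0.0
clock: 20.0
position: [0.497, -0.0593, 0.0572]
ee_rot: [-2.558, -1.823, -0.0]
ft_force: [0.5, 0.3, 0.0]
gripper_width: 0.923
gripper_force: 0.0
clock: 20.62
position: [0.4836, -0.1014, 0.15]
ee_rot: [2.551, 1.826, 0.004]
ft_force: [-0.3, -0.6, 0.2]
gripper_width: 0.922
gripper_force: 0.0
clock: 21.0
position: [0.4677, -0.1441, 0.1475]
ee_rot: [2.558, 1.823, 0.001]
ft_force: [0.8, 0.4, 1.2]
gripper_width: 0.919
gripper_force: 0.0
```

View pics/end.png

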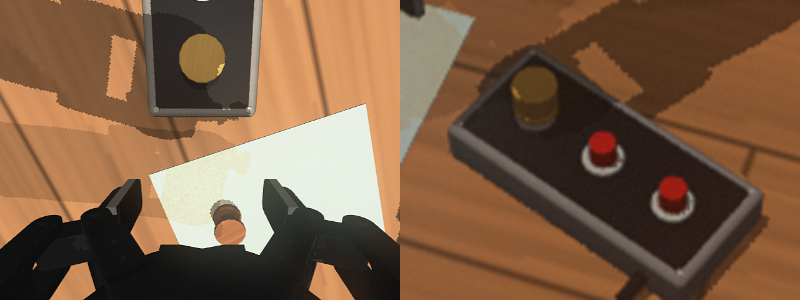

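The picture shows the weight upright on key 1, with the other two keys up. I'll check its top height, which should be about 0.090 switched on and about 0.095 not.

Run:
```python
from h import *
T=cap('top');W=cap('wrist');S=cap('scene')
P=[]
for c,lim in((T,(340,400,250,320)),(W,(260,400,20,200)),(S,(280,320,160,200))):
    hsv=cv2.cvtColor(c['frame'],cv2.COLOR_BGR2HSV)
    m=((hsv[...,0]>=15)&(hsv[...,0]<=32)&(hsv[...,1]>110)&(hsv[...,2]>45)).astype(np.uint8)
    k=np.zeros_like(m);k[lim[2]:lim[3],lim[0]:lim[1]]=1
    n,l,st,ce=cv2.connectedComponentsWithStats(m&k);i=1+np.argmax(st[1:,4]);print(st[i],ce[i]);P.append(ce[i])
print(tri([T,W],P[:2]))
# wrist: diameter-based height of top
st=None
for z in(.085,.09,.095): print(z,onz(W,*P[1],z).round(4),onz(T,*P[0],z).round(4))
```

```text
[359 280  20  20 310] [368.42903226 289.04193548]
[ 287   54   74   80 4666] [323.38662666  93.82318903]
[290 166  20  24 384] [299.45572917 177.6875    ]
[ 0.49738505 -0.06036612  0.08148475]
0.085 [ 0.4982 -0.0603  0.085 ] [ 0.496  -0.0604  0.085 ]
0.09 [ 0.4981 -0.0608  0.09  ] [ 0.4953 -0.06    0.09  ]
0.095 [ 0.4979 -0.0613  0.095 ] [ 0.4947 -0.0595  0.095 ]
```

```bash
python3 -c "
from plant import arm; print(arm.sign_off())"
```

```text
the job is handed in; nothing more can be done
None
```

The key at place 1 was the one that snaps (the first I pressed, so the two soft keys were never touched); the weight now sits with its bore over it, pushed through the snap and let go, and I handed the job in at about 21 s, the held-down state resting on the force readings because the final camera height check was too coarse to confirm it.

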